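# Uncover the well plate and hold it up on the cam lift

## Task

Take the grey cover off the plate lift station by its handle and lay it flat, right way up, on the bench clear of the station. Only then swing the station's cam lever up to its highest lift, where the lever stands straight up and the well plate is raised fully above the nest walls; do not leave it past that point. The lever is sprung and falls back if let go, so finish while still holding it there with the gripper, with the plate still lying flat on the lift table and the other things on the bench left alone.

Things in the scene. Friction and masses are not known exactly. Their poses are not given: they have to be found in the camera images.
- lift_station: Plate lift station, fixed: open-topped aluminium nest 144 x 102 mm (x, y) with 5 mm walls on a 164 x 133 x 10 mm base, rim 91 mm high. Origin: centre of the nest's underside; z up. In its frame the lever's shaft runs along y through (0, any, 40 mm); cam and lever are outside the -y wall, the cam behind a guide plate (to y = -67 mm). The bench is free for 35 cm to its left (+y).
- plate_cover: Loose grey flat cover, 148 x 106 x 4 mm (x, y, z) with a 3 mm high locating lip below it (128 x 86 mm) that drops loosely inside the nest walls, 0.15 kg. Origin: centre of the lip's underside, so its z is 0 when it lies flat on the bench and 88 mm when it is on the station; its axes run like the station's when it is on it. z up when right way up.
- cover_grip (a point): Centre of the cover's black handle bar, which runs along the cover's x: 60 mm long, 12 mm wide (y), 12 mm high, carried on two 12 mm posts at 24 mm either side; this point is 31 mm above the cover's origin, 24 mm above its upper face, 6 mm below the top of the bar. Grasp it from above across y.
- lever_grip (a point): Point on the cam lever: middle of the lever's black round grip rod (14 mm diameter, 70 mm long, along the station's y from -77 to -147 mm), whose axis is 85 mm from the shaft's axis. A steel arm 8 mm thick (y), 16 mm wide joins its inner end to the shaft. The rod does not turn on the arm: between flat pads it turns by slipping.
- cam_lever (a joint): Lever angle, rad. 0: rest stop (starts here), level, pointing to station +x; grows as the rod swings up and back; 1.571: straight up, highest lift; past it the table sinks; stop at 2.2. Rod middle at station x = 85 cos(angle), y = -112, z = 40 + 85 sin(angle) mm. A spring pulls it to 0 all the way: 1 to 3 N at the rod at rest, 3.5 to 5 N at the top.
- lift_table (a joint): Height of the steel lift table inside the nest above its lowest place, m: 0 with the lever at 0, 0.014 at 0.785, 0.0215 (highest) at 1.571, and lower again past that. The cam lifts it through a small roller.
- well_plate: Loose flat white well plate 128 x 86 x 15 mm lying on the lift table inside the nest (under the cover at the start). Origin: centre of its underside, 70 mm above the bench with the table down, 92 mm (just above the rim) with the table fully up.
- bottle_small: Bystander: white bottle with an orange cap, 57 mm diameter, 106 mm tall, standing on the bench; origin at the centre of its underside. Leave alone.
- timer: Bystander: flat timer 60 x 62 x 16 mm; origin at the centre of its underside. Leave alone.
- petri_dish: Bystander: round dish 56 mm diameter, 14 mm high; origin at the centre of its underside. Leave alone.
- tube_rack: Bystander: blue tube rack 130 x 70 x 42 mm; origin at the centre of its underside. Leave alone.
There are look-alikes about, which are no part of the job. Leave any red look-alike of the plate_cover alone.

How it is judged:
By the outcome, as a careful person would: the job done as asked, in the order asked, and still so for the second after the job is handed in, while the arm keeps its last pose, push and grip.
It also fails if it takes over 58 s, if anything falls off the work surface, if the arm or the gripper's body presses on something with over 40 N, if the wrist force passes 120 N, or if a joint passes its speed limit or range.

## Robot

A 7-joint arm with a two-finger parallel gripper is mounted at the origin on the work surface; the furniture and walls round the work are solid. World frame = base frame: x ahead of the robot, y to its left, z up, the work surface at z = 0. Lengths are in m, angles in rad, forces in N, time in s.
With the tool pointing down it reaches from about 0.425 to 0.975 m from the base axis. Payload 16.7 kg.
Tool frame: the origin (TCP) lies midway between the tips of the shut fingers; the grasp point (between the pads) lies 19 mm behind it (manip.tcp_to_grasp is the z of the grasp point in the tool frame, in m); z points along the fingers, y is the line along which they close (so a half turn about z gives the same grasp; the last joint's range is limited). The gripper opens to 85 mm and grips with 20 to 120 N. Pads are 22 mm wide; open, the fingers measure 114 mm over their backs; the gripper's body (76 mm by 85 mm) begins 54 mm behind the grasp point. The pads swing forward as they close: fully open they stand 13 mm farther back than shut.
Start: joints at [1.046, 0.426, 0.074, 1.606, -0.034, 1.111, -0.067], TCP at [0.247, -0.628, 0.231] pointing down, gripper open.
Joint ranges: [-2.85, 2.85], [-0.5, 2.14], [-1.23, 1.37], [0.21, 2.46], [-1.02, 4.16], [0.16, 2.05], [-2.73, 2.73]. Speed limits (rad/s): [1.89, 1.89, 2.39, 2.39, 3.01, 3.01, 3.01].

## Interface

Orientations are given as a rotation vector (axis times angle).
In Python, from station import manip gives the robot as it stands. Calls block until the motion is done:
- manip.move_ptp(position, orientation): joint-space move of the TCP to a pose.
- manip.movel(position, rotation=None, rate=0.15): straight line of the TCP; rotation=None keeps the orientation; rate is the mean speed in m/s.
- manip.goto_joints(angles): joint-space move.
- manip.move_gripper(opening): finger opening in m; the grip force is fixed at half the most; returns when the fingers have stopped.
- manip.wait(seconds).
- manip.inverse_kinematics(position, orientation): joint angles nearest the present ones, or None.
- manip.grab_frame(name): name is "scene" or "top" or "wrist"; returns the picture (420x560x3 uint8, red, green, blue); there is no depth.
- manip.calibration(name): a dict with "fx", "fy", "cx", "cy" (pixels), "R" (3x3) and "t" (3): a world point X has camera coordinates R X + t. Camera axes: x right, y down, z forward; pixel columns grow to the right and rows downward; lengths in m; the calibration is good to about 2 mm. The wrist camera is an equidistant fisheye: a pixel r from the principal point sees the ray r / f radians off the axis. A picture is of the moment at which its call begins: read the wrist's pose just before it. calibration takes no time and is no camera call; for the wrist camera it gives the pose at the moment of the call.
A pose or a line that the arm cannot do raises manip.MotionError and nothing moves.
- manip.finish_job(): hands the job in; it is judged then, once.
Readings, each from a call of its own:
- manip.get_time_s(): time.
- manip.get_q(): joint angles.
- manip.get_qd(): joint speeds.
- manip.get_tau(): joint torques, N m.
- manip.get_eef_pos(): TCP position.
- manip.get_ee_rot(): TCP orientation.
- manip.get_ft_force(): force on the tool from outside, world axes, zero at the start.
- manip.get_ft_torque(): the same for the moment, N m.
- manip.get_finger_gap(): finger opening in m.
- manip.get_grasp_force(): force on a finger pad.
Only numpy, scipy, OpenCV 4.12 (cv2) and the standard library are available. Lean on these libraries where they do the work, as an engineer would, in place of code of your own. Each camera call takes 0.05 s, during which the arm holds its last target. There are 200 camera calls.

## Working session

There is one attempt and no reset: what is moved stays moved. The work goes in short steps, each a Python script; the robot and the scene stay as the last script left them, time stands still between calls to the robot, and variables do not carry over. Pictures are saved under pics/ and viewed, at most 10 in all, crops included, and the job is handed in when it is done.

```bash
mkdir -p pics; python3 - <<'E'
from station import manip
import cv2,numpy as np
for n in("scene","top"):
    im=manip.grab_frame(n); cv2.imwrite(f"pics/{n}0.png",im[:,:,::-1])
    c=manip.calibration(n); print(n,c)
print(manip.get_eef_pos(),manip.get_ee_rot(),manip.get_time_s(),manip.tcp_to_grasp)
E
```

```text
scene {'fx': 379.24173254297114, 'fy': 379.24173254297114, 'cx': 288.0842079830392, 'cy': 210.19533955680797, 'R': array([[-0.13852789,  0.99034405,  0.00535584],
       [ 0.74308325,  0.10751346, -0.66050597],
       [-0.65470398, -0.08751866, -0.75080169]]), 't': array([-0.05824867, -0.33505448,  1.5548927 ])}
top {'fx': 481.52326972672944, 'fy': 481.52326972672944, 'cx': 278.55460020518393, 'cy': 199.1833223600654, 'R': array([[ 0.01488726, -0.99970788,  0.01904016],
       [-0.98510893, -0.01792656, -0.17099426],
       [ 0.17128563, -0.01621099, -0.98508804]]), 't': array([0.10679814, 0.5710411 , 1.14244168])}
[ 0.24696784 -0.62779253  0.23068208] [-3.08548442e+00 -5.85065821e-01  4.19915329e-04] 0.1 -0.0187
```

View pics/scene0.png

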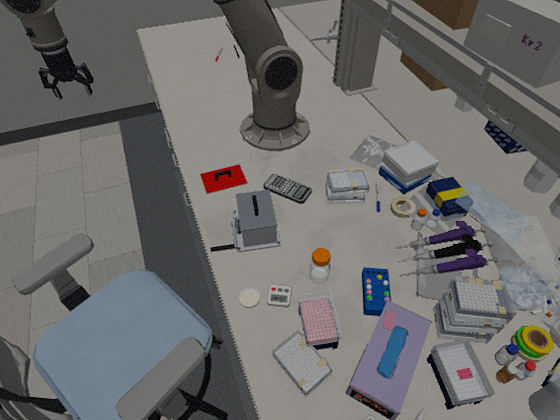

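View pics/top0.png

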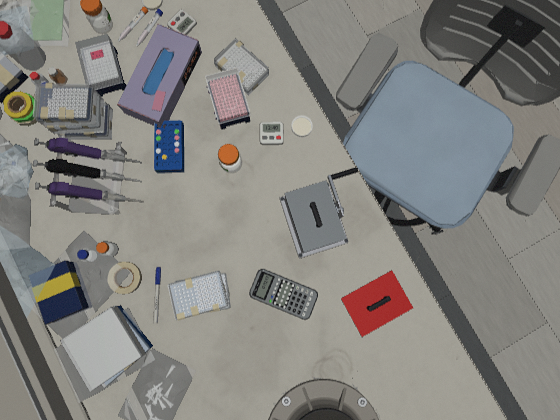

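The top view shows two covers. The grey one is at (315,217) on the aluminium station, with a black handle and with the lever rod at about (345,174). The red one is at (378,303), flat on the bench. The grey one fits the description, because it's grey and on the station. Next I'll measure it and check it in a crop.

```bash
cat > h.py <<'E'
from station import manip
import cv2,numpy as np
from scipy.spatial.transform import Rotation as Ro
def ray(n,c,px,z):
    px=np.atleast_2d(np.array(px,float)); d=np.c_[(px[:,0]-c['cx'])/c['fx'],(px[:,1]-c['cy'])/c['fy']]
    if n=='wrist':
        r=np.linalg.norm(d,axis=1); k=np.tan(r)/np.maximum(r,1e-9); d=d*k[:,None]
    d=np.c_[d,np.ones(len(d))]@c['R']; o=-c['R'].T@c['t']
    return o+d*((z-o[2])/d[:,2])[:,None]
def proj(c,X): p=c['R']@np.array(X)+c['t']; return p[:2]/p[2]*c['fx']+[c['cx'],c['cy']]
def down(a): # tool down, closing axis (tool y) at world angle a
    y=np.array([np.cos(a),np.sin(a),0]); z=np.array([0,0,-1.]); return Ro.from_matrix(np.c_[np.cross(y,z),y,z]).as_rotvec()
E
python3 - <<'E'
from h import *
im=cv2.imread('pics/top0.png'); c=manip.calibration('top')
x0,y0=260,150
cr=im[y0:280,x0:390]
cv2.imwrite('pics/crop.png',cv2.resize(cr,None,fx=5,fy=4.6*5/4.6*0.9,interpolation=cv2.INTER_CUBIC)[:600])
g=cv2.cvtColor(cr,cv2.COLOR_BGR2GRAY)
m=(g<60).astype('uint8'); n,l,s,ce=cv2.connectedComponentsWithStats(m)
for i in range(1,n):
    if s[i,4]>25:
        p=np.argwhere(l==i)[:,::-1].astype(np.float32)+[x0,y0]
        z=0.125
        w=ray('top',c,p,z)[:,:2].astype(np.float32); 
        print(s[i],ce[i]+[x0,y0],cv2.minAreaRect(w),w.mean(0))
E
```

```text
[ 71  18  27  11 123] [344.25203252 172.99186992] ((0.6208418607711792, -0.03552824258804321), (0.010609635151922703, 0.06445811688899994), 18.64624786376953) [ 0.6208089  -0.03526639]
[109  36  21  28 169] [381.53846154 199.33727811] ((0.5657270550727844, -0.12172440439462662), (0.0724717527627945, 0.02731156162917614), 30.091819763183594) [ 0.55985194 -0.12143827]
[ 50  52  12  25 132] [315.5        214.18939394] ((0.5224652886390686, 0.03221927210688591), (0.058461494743824005, 0.012402606196701527), 17.628129959106445) [0.52237517 0.0319437 ]
[  0 122  14   8  41] [264.53658537 275.12195122] ((0.3812723457813263, 0.14199253916740417), (0.015539944171905518, 0.029242943972349167), 0.8614709377288818) [0.3820391  0.14641765]
```

View pics/crop.png

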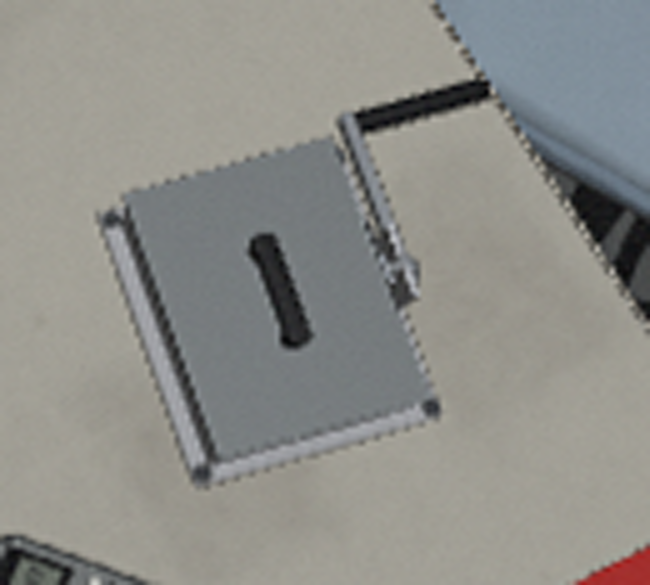

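```bash
python3 - <<'E'
from h import *
c=manip.calibration('top'); yaw=np.radians(18)
print('rod',ray('top',c,[(344.25,173)],.045),'pred',np.array([.522,.032])+Ro.from_euler('z',18,degrees=True).as_matrix()[:2,:2]@[.085,-.112])
R2=Ro.from_euler('z',yaw).as_matrix()[:2,:2]
for d in(.18,.2):
    print(d,[proj(c,np.r_[np.array([.522,.032])+R2@[a,d+b],0]).round() for a,b in((-.074,-.053),(.074,-.053),(.074,.053),(-.074,.053))])
q0=manip.get_q()
best=None
for a in(yaw+np.pi/2,yaw-np.pi/2):
    q=manip.inverse_kinematics([.522,.032,.2],down(a)); print(a,None if q is None else np.round(q,2))
    if q is not None and (best is None or abs(q[6])<best[0]): best=(abs(q[6]),a)
a=best[1]; print('a',a)
manip.move_ptp([.522,.032,.2],down(a)); 
cw=manip.calibration('wrist'); im=manip.grab_frame('wrist'); cv2.imwrite('pics/w1.png',im[:,:,::-1]); np.save('w1.npy',cw,allow_pickle=True)
print(manip.get_time_s(),manip.get_eef_pos(),manip.get_ft_force())
E
```

```text
rod [[ 0.63943202 -0.04770616  0.045     ]] pred [ 0.63744971 -0.04825189]
0.18 [array([272., 264.]), array([255., 208.]), array([215., 220.]), array([231., 276.])]
0.2 [array([264., 266.]), array([247., 210.]), array([207., 222.]), array([224., 279.])]
1.8849555921538759 [ 0.54  0.32 -0.86  1.94  0.28  1.01  1.44]
-1.2566370614359172 [ 0.25  0.25 -0.5   1.95  0.14  0.97 -1.57]
a 1.8849555921538759
2.6833 [0.52213637 0.03127044 0.19991935] [ 0.15020668 -0.43546536 -0.47512259]
```

View pics/w1.png

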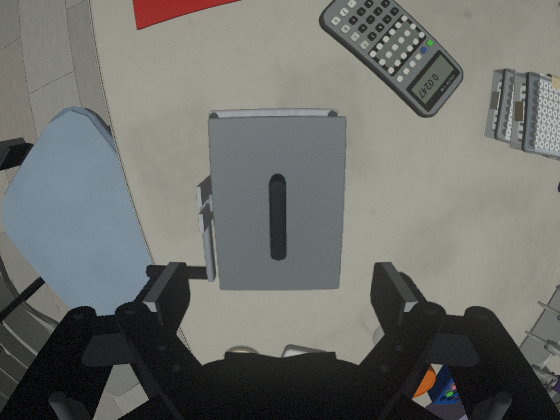

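The wrist view confirms the grey cover. Its handle runs vertically from (278,174) to (278,260), and the rod is at about (175,272). The red cover is well away at the top left. I'll measure the handle, grasp it and lift.

```bash
python3 - <<'E'
from h import *
im=cv2.imread('pics/w1.png'); cw=np.load('w1.npy',allow_pickle=True).item()
m=np.zeros(im.shape[:2],'uint8'); m[160:275,255:300]=(im[160:275,255:300].max(2)<60)
p=np.argwhere(m>0)[:,::-1]
w=ray('wrist',cw,p,.123)[:,:2].astype(np.float32); r=cv2.minAreaRect(w); print(r,w.mean(0))
# wall-clear long edges of the cover give yaw
e=ray('wrist',cw,[(209,118),(219,289),(347,117),(341,289)],.095); d=e[1]-e[0],e[3]-e[2]
print([np.degrees(np.arctan2(v[1],v[0])) for v in d],e.mean(0))
h=np.array(r[0]); h=(h+np.array([.5224,.0322]))/2 if np.linalg.norm(h-[.5224,.0322])<.004 else h
yaw=np.radians(18); a=yaw+np.pi/2; np.save('h.npy',h); print(h)
manip.move_gripper(.05)
manip.move_ptp([*h,.15],down(a)); manip.movel([*h,.102],rate=.1)
manip.move_gripper(0.0)
print(manip.get_finger_gap(),manip.get_grasp_force(),manip.get_ft_force(),manip.get_time_s())
manip.movel([*h,.125],rate=.05)
print(manip.get_finger_gap(),manip.get_ft_force())
manip.movel([*h,.18],rate=.1)
cv2.imwrite('pics/s1.png',manip.grab_frame('scene')[120:330,160:400,::-1].repeat(2,0).repeat(2,1))
print(manip.get_finger_gap(),manip.get_ft_force(),manip.get_ft_torque(),manip.get_time_s())
E
```

```text
((0.5222115516662598, 0.030208997428417206), (0.06424771249294281, 0.011179898865520954), 18.1999568939209) [0.5211615  0.03011671]
[np.float64(17.928469058355596), np.float64(19.15679925173282)] [0.52382508 0.03202361 0.095     ]
[0.52230578 0.0312045 ]
0.010506768931243115 58.79403233528137 [-1.7667679  -1.26536335  7.58820993] 4.5083
0.011065229519035326 [ 0.44619855  0.03341992 -2.24335959]
0.010944004758952621 [-0.02969427 -0.6041142  -1.65247311] [0.01100372 0.02159462 0.02282064] 5.8667
```

View pics/s1.png

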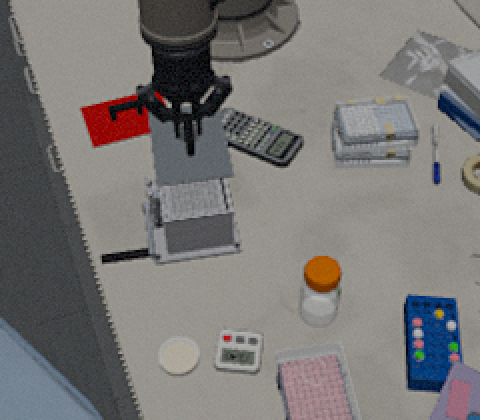

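The cover is off and held level, and the white plate is visible in the nest. I'll carry it to the station's left, clear of the calculator.

```bash
python3 - <<'E'
from h import *
h=np.load('h.npy'); yaw=np.radians(18)
R2=Ro.from_euler('z',yaw).as_matrix()[:2,:2]
g=h+R2@[.04,.185]
manip.movel([*g,.17],rate=.2)
manip.movel([*g,.03],rate=.15)
for z in np.arange(.02,.0095,-.001):
    manip.movel([*g,z],rate=.03); f=manip.get_ft_force()[2]
    if f>2: break
print(z,f,manip.get_time_s())
manip.move_gripper(.05); manip.movel([*g,.1],rate=.2)
im=manip.grab_frame('top'); 
cv2.imwrite('pics/t2.png',cv2.resize(im[120:330,160:400,::-1],None,fx=2.5,fy=2.5))
print(manip.get_time_s(),manip.get_ft_force())
E
```

```text
0.013999999999999995 12.611517907113157 10.0333
11.125 [ 0.57079895 -0.17797729 -0.41658101]
```

View pics/t2.png

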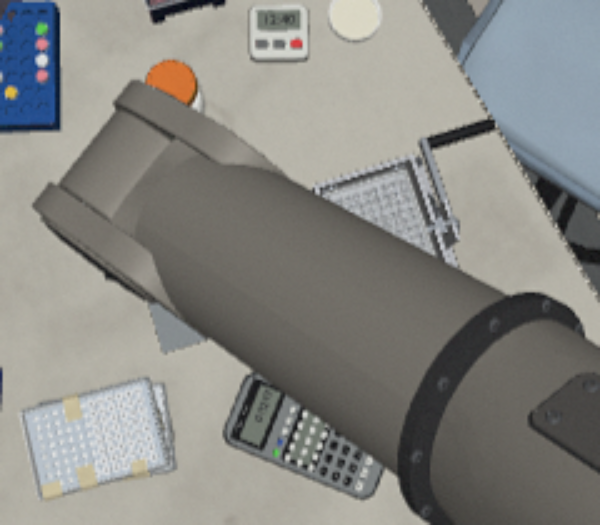

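```bash
python3 - <<'E'
from h import *
yaw=np.radians(18); R2=Ro.from_euler('z',yaw).as_matrix()[:2,:2]
p=manip.get_eef_pos(); manip.movel([p[0],p[1],.2],rate=.25)
rod=np.array([.639,-.0478]); g=rod+R2@[0,-.004]
best=None
for a in(yaw,yaw-np.pi):
    q=manip.inverse_kinematics([*g,.16],down(a)); print(a,None if q is None else np.round(q,2))
    if q is not None and (best is None or abs(q[6])<best[0]): best=(abs(q[6]),a)
a=best[1]; print(a)
manip.move_ptp([*g,.16],down(a))
cw=manip.calibration('wrist'); im=manip.grab_frame('wrist'); cv2.imwrite('pics/w2.png',im[:,:,::-1]); np.save('w2.npy',cw,allow_pickle=True)
im=manip.grab_frame('scene'); cv2.imwrite('pics/s2.png',im[:,:,::-1])
print(manip.get_time_s(),manip.get_eef_pos())
E
python3 -c "
import cv2,numpy as np
a=cv2.imread('pics/w2.png');b=cv2.imread('pics/s2.png')[140:320,180:400]
b=cv2.resize(b,None,fx=1.09,fy=1.09)
o=np.zeros((420,800,3),'uint8');o[:,:560]=a;o[:b.shape[0],560:560+b.shape[1]]=b[:,:240];cv2.imwrite('pics/c2.png',o)"
```

```text
0.3141592653589793 [ 0.32  0.48 -0.45  1.73  0.24  0.99  0.09]
-2.827433388230814 [-0.79  0.79  1.21  1.79 -0.81  1.16 -2.14]
0.3141592653589793
12.9417 [ 0.64002196 -0.04984736  0.15994168]
```

View pics/c2.png

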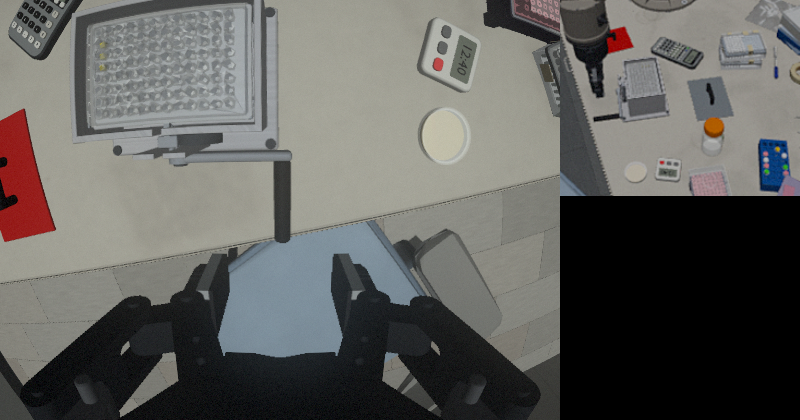

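The cover lies flat and upright on the bench with its handle up, clear of the station, bottle and calculator. In the wrist view the rod runs from (283,158) to (283,242). I'll measure the rod and grip it.

```bash
python3 - <<'E'
from h import *
yaw=np.radians(18); R2=Ro.from_euler('z',yaw).as_matrix()[:2,:2]; a=yaw
im=cv2.imread('pics/w2.png'); cw=np.load('w2.npy',allow_pickle=True).item()
m=np.zeros(im.shape[:2],'uint8'); m[150:250,265:300]=(im[150:250,265:300].max(2)<75)
n,l,s,ce=cv2.connectedComponentsWithStats(m); i=1+s[1:,4].argmax(); print(s[i])
w=ray('wrist',cw,np.argwhere(l==i)[:,::-1],.042)[:,:2].astype(np.float32); r=cv2.minAreaRect(w); print(r)
rod=np.array(r[0]); print(rod, R2.T@(rod-[.639,-.0478]))
g=rod+R2@[0,-.003]
manip.movel([*g,.09],down(a),rate=.15); manip.movel([*g,.0225],rate=.1)
print(manip.get_ft_force()); f0=manip.get_ft_force()
manip.move_gripper(0.0)
print(manip.get_finger_gap(),manip.get_grasp_force(),manip.get_eef_pos(),R2.T@manip.get_ft_force()[:2],manip.get_ft_force()[2],manip.get_time_s())
np.save('g.npy',g)
E
```

```text
[ 274  161   16   82 1255]
((0.6402139663696289, -0.04869886115193367), (0.012949482537806034, 0.07047109305858612), 18.673091888427734)
[ 0.64021397 -0.04869886] [ 0.00087679 -0.00123   ]
[ 0.07004016 -0.52011268 -0.67568786]
0.012091646401621612 58.4558379650116 [ 0.64207041 -0.05140956  0.02316684] [ 5.41847215 -0.95311241] 2.6539501042642586 14.8167
```

```bash
python3 - <<'E'
from h import *
yaw=np.radians(18.4); ex=np.array([np.cos(yaw),np.sin(yaw),0]); ez=np.array([0,0,1.])
p0=np.array(manip.get_eef_pos()); C=p0-.085*ex; np.save('C.npy',C); R3=np.c_[ex,np.cross(ez,ex),ez]
for t in np.radians(np.arange(9,91,9)):
    manip.movel(C+.085*(np.cos(t)*ex+np.sin(t)*ez),rate=.06)
    f=R3.T@manip.get_ft_force(); e=R3.T@(manip.get_eef_pos()-C)*1e3
    print(round(np.degrees(t)),f.round(1),e.round(1),round(np.degrees(np.arctan2(e[2],e[0])),1),round(manip.get_finger_gap()*1e3,1))
    if np.linalg.norm(f)>35: print('force');break
manip.wait(.3)
print((R3.T@manip.get_ft_force()).round(1),(R3.T@(manip.get_eef_pos()-C)*1e3).round(2),manip.get_time_s())
for n in('scene','top','wrist'): cv2.imwrite(f'pics/e_{n}.png',manip.grab_frame(n)[:,:,::-1])
a=cv2.imread('pics/e_wrist.png');b=cv2.imread('pics/e_scene.png')[160:280,190:350]
b=cv2.resize(b,(400,300),interpolation=cv2.INTER_CUBIC);d=cv2.resize(cv2.imread('pics/e_top.png')[140:260,260:400],(350,300))
o=np.zeros((600,800,3),'uint8');o[:300,:400]=b;o[:300,400:750]=d;o[300:,:400]=cv2.resize(a,(400,300));cv2.imwrite('pics/e.png',o)
E
```

```text
9 [ 4.9 -0.9 -2. ] [84.2 -0.  13.3] 9.0 12.0
18 [ 7.1 -0.5 -4.7] [81.5 -0.  26.2] 17.8 11.5
27 [ 9.  -1.7  0.3] [77.  -0.1 39. ] 26.9 11.9
36 [11.9 -1.2 -0.2] [70.9 -0.1 50.7] 35.6 11.9
45 [15.1 -2.5  4.7] [63.2 -0.2 61.5] 44.3 11.6
54 [17.2  0.2 11.8] [54.1 -0.2 71.1] 52.7 11.5
63 [19.7 -0.7 19.8] [44.1 -0.3 79. ] 60.9 11.7
72 [18.8  0.6 25.8] [32.2 -0.3 84.6] 69.2 11.8
81 [11.3  2.  33.3] [18.2 -0.4 87.6] 78.3 11.8
force
[11.3  1.4 33.4] [18.4  -0.38 87.5 ] 18.5
```

View pics/e.png

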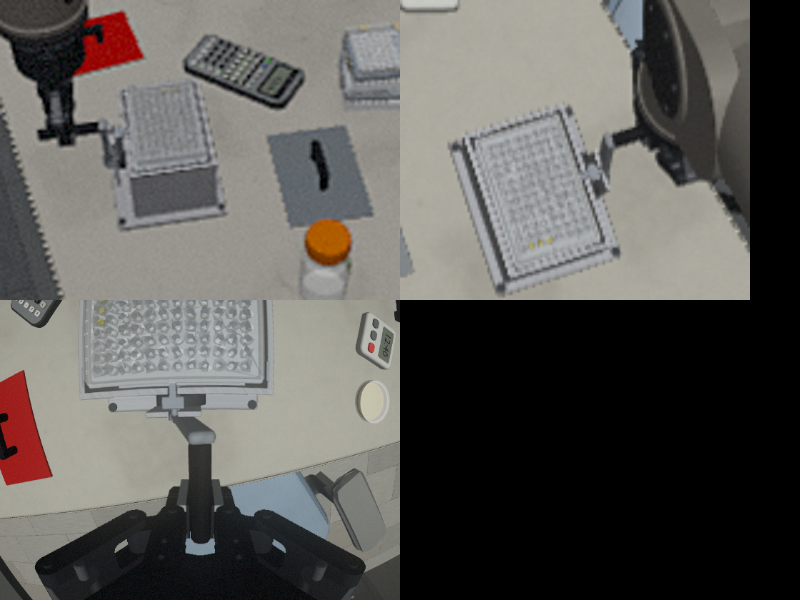

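Cover flat and clear, plate flat in the nest and rising. The lever is at about 78°. The rod has rolled a few mm between the pads, so the arm is pressing against 33 N. I'll relieve the z force first, then finish the swing using the measured position.

```bash
cat > r.py <<'E'
from h import *
yaw=np.radians(18.4); ex=np.array([np.cos(yaw),np.sin(yaw),0]); ez=np.array([0,0,1.])
R3=np.c_[ex,np.cross(ez,ex),ez]; C=np.load('C.npy')
def st(tag=''):
    f=R3.T@manip.get_ft_force(); T=Ro.from_rotvec(manip.get_ee_rot()).as_matrix()
    e=R3.T@(manip.get_eef_pos()-C)*1e3; rx=(R3.T@(manip.get_eef_pos()+T@[0,0,-.013]-C))[0]*1e3
    print(tag,f.round(1),e.round(1),'tool z',(R3.T@T[:,2]).round(3),'rod x',round(rx,1),'gap',round(manip.get_finger_gap()*1e3,1),'t',round(manip.get_time_s(),1)); return f,rx
def go(x,z): manip.movel(C+x/1e3*ex+z/1e3*ez,rate=.04); return st((x,z))
E
python3 - <<'E'
from r import *
st()
go(13,86);go(13,88);f,_=go(13,90)
if abs(f[2])<25: go(9,90)
E
```

```text
[12.1  0.9 33. ] [18.4 -0.4 87.5] tool z [ 0.01  -0.003 -1.   ] rod x 18.3 gap 11.6 t 18.6
(13, 86) [11.2  0.2 18.6] [16.5 -0.3 88.2] tool z [ 0.007 -0.002 -1.   ] rod x 16.5 gap 11.7 t 18.9
(13, 88) [ 6.2 -0.7 11.8] [14.7 -0.2 89. ] tool z [ 0.003 -0.001 -1.   ] rod x 14.7 gap 11.9 t 19.1
(13, 90) [ 6.1 -1.  -3.9] [13.1 -0.1 89.5] tool z [ 0. -0. -1.] rod x 13.1 gap 12.0 t 19.4
(9, 90) [ 4.4 -0.7  4.3] [ 9.7 -0.2 90.3] tool z [ 0.002 -0.001 -1.   ] rod x 9.7 gap 11.9 t 19.6
```

```bash
python3 - <<'E'
from r import *
go(5,90.8); go(2,91); f,x=go(.5,91)
for _ in range(1): manip.wait(.3); st('w')
for n in('scene','top','wrist'): cv2.imwrite(f'pics/f_{n}.png',manip.grab_frame(n)[:,:,::-1])
np.save('w3.npy',manip.calibration('wrist'),allow_pickle=True)
b=cv2.resize(cv2.imread('pics/f_scene.png')[160:280,190:350],(400,300),interpolation=cv2.INTER_CUBIC);d=cv2.resize(cv2.imread('pics/f_top.png')[140:260,260:400],(350,300),interpolation=cv2.INTER_CUBIC)
o=np.zeros((600,800,3),'uint8');o[:300,:400]=b;o[:300,400:750]=d;o[300:,:400]=cv2.resize(cv2.imread('pics/f_wrist.png'),(400,300))
o[300:,400:]=cv2.resize(cv2.imread('pics/f_wrist.png')[90:240,160:360],(400,300),interpolation=cv2.INTER_CUBIC);cv2.imwrite('pics/f.png',o)
E
```

```text
(5, 90.8) [ 3.1 -0.5  6. ] [ 5.4 -0.2 91.1] tool z [ 0.001 -0.    -1.   ] rod x 5.4 gap 11.5 t 19.9
(2, 91) [ 5.9 -0.9  2.1] [ 2.8 -0.2 91.2] tool z [ 0.002 -0.    -1.   ] rod x 2.7 gap 11.7 t 20.1
(0.5, 91) [ 6.7 -1.7  1.7] [ 1.6 -0.2 91.2] tool z [ 0.002 -0.001 -1.   ] rod x 1.6 gap 11.6 t 20.4
w [ 6.8 -1.7  1.6] [ 1.7 -0.2 91.2] tool z [ 0.002 -0.001 -1.   ] rod x 1.6 gap 11.6 t 20.7
```

View pics/f.png

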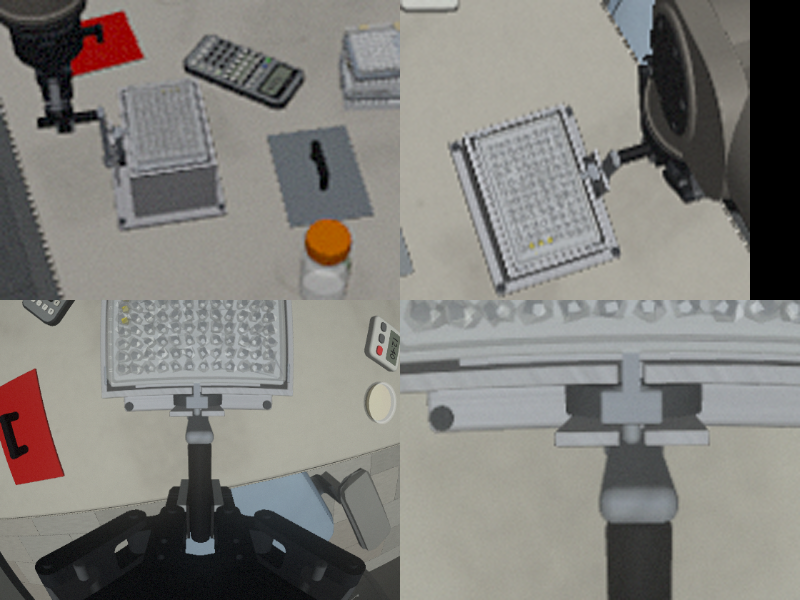

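```bash
python3 - <<'E'
from r import *
c=np.load('w3.npy',allow_pickle=True).item()
P=lambda px,z:(R3.T@(ray('wrist',c,[px],z)[0]-C)*1e3).round(1)
print('rod', P((279.8,215),.126),P((279.5,190),.126))
print('slot',P((276,147),.09),P((276,132),.091),'screws',P((180.5,149),.01),P((374,148),.01))
# guide ends (555,438),(708,438) in crop
print('guide',P((160+155/2,90+138/2),.075),P((160+308/2,90+138/2),.075))
# plate top height by cover of rim: wall outer corners of base in w picture
E
```

```text
rod [  1.5  31.4 102.8] [  1.5  42.3 102.8]
slot [-0.2 56.7 66.8] [-0.1 64.6 67.8] screws [-76.3  49.1 -13.2] [ 75.7  48.7 -13.2]
guide [-22.4  48.6  51.8] [21.2 48.3 51.8]
```

The vision check agrees with the kinematics. The station centre line is at x ≈ -0.3 mm and the rod at 1.5 mm, so it is about 1° short. One small nudge should bring it upright.

```bash
python3 - <<'E'
from r import *
f,x=go(-1.0,91)
if x>.4: f,x=go(-1.0-(x-.1),91)
manip.wait(.5); st('w')
T=manip.grab_frame('wrist'); cv2.imwrite('pics/g.png',T[:,:,::-1])
s=cv2.resize(manip.grab_frame('scene')[150:290,190:370,::-1],(720,560),interpolation=cv2.INTER_CUBIC); cv2.imwrite('pics/gs.png',s)
E
```

```text
(-1.0, 91) [ 8.2 -0.8  0.1] [ 0.4 -0.2 91.3] tool z [ 0.003 -0.001 -1.   ] rod x 0.4 gap 11.4 t 21.1
w [ 8.  -1.3  0.2] [ 0.4 -0.2 91.3] tool z [ 0.003 -0.001 -1.   ] rod x 0.4 gap 11.8 t 21.6
```

View pics/gs.png

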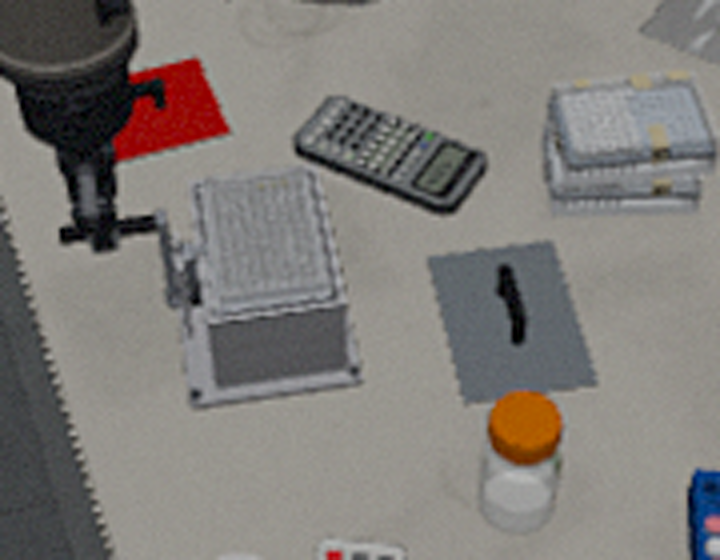

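The lever stands upright at (165,250) in the gripper. The plate lies flat above the rim, the cover is flat at (512,320), and the bystanders haven't moved.

```bash
python3 -c "
from station import manip
print(manip.finish_job())"
```

```text
the job is handed in; nothing more can be done
None
```

I handed the job in at about 21.6 s: the grey cover lies flat and right way up on the bench clear of the station, the gripper still holds the lever upright (within about 1° as measured), and the plate lies flat above the rim with the bystanders untouched.

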